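# Vent and crack open the dry box for prints

## Task

The grey dry box of photo prints on the shop counter is sealed shut: first turn the vent tap on its side to half open (45 degrees, midway between closed and fully open), then take the lid's bar handle and pull until the sticky seal breaks free, and hold the lid just ajar, its front edge about 3 cm above the box's rim, never flinging it wide open. The program finishes while the gripper is still holding the lid at that opening, with the tap left half open and the other things on the counter not disturbed.

Things in the scene. Friction and masses are not known exactly. Their poses are not given: they have to be found in the camera images.
- drybox: Closed grey plastic box with a flat grey-painted metal lid, 200 (x) x 240 (y) x 100 mm high, fixed to the counter, standing anywhere near the middle and turned by up to 0.35 rad. Origin: centre of its underside. Its x axis points to the hinge side (away from the robot), its y axis to the tap's side, z up. Body walls 6 mm.
- tap (a joint): Angle of the vent tap in rad: 0 closed, 0.785 half open, 1.571 fully open; it grows as the handle turns clockwise seen from above. Starts at 0 to 0.35. It turns about a vertical axis with a friction of about 0.1 N m and stays where it is left.
- tap_grip (a point): Point on the tap's turning axis, at mid-height of its dark steel bar handle, 118 mm above the counter and 65 mm out from the box's left (+y) side, 20 mm nearer the front than the box's middle. The handle is an upright flat bar 64 long x 12 wide x 26 mm high; its long end reaches 44 mm from the axis, its short end 20 mm. At 0 the long end points along the box's -x axis (to the box's front, across the tap's pipe), at 1.571 along the box's +y axis (outward, along the pipe).
- lid (a joint): Opening angle of the lid in rad: 0 shut, growing as its front rises; 0.15 is a gap of about 30 mm at the front edge. At first a sticky seal holds it: breaking it takes an upward pull of about 10 to 18 N at the handle over the first 5 mm or so of lift, after which only the lid's weight (2 to 4 N at the handle) pulls it shut. The seal does not stick again; a lid let go falls shut.
- lid_handle (a point): Middle of the lid's handle: a straight round dark steel bar, 10 mm thick, 90 mm long along the box's y axis, on two end posts, its centre line 35 mm above the lid's top (145 mm above the counter when shut), 65 mm from the box's middle towards the front, 165 mm in front of the hinge. There is free space under the bar for fingertips.
- lid_hinge (a point): Middle of the lid's hinge line, which runs along the box's y axis at the far top edge of the box, 100 mm above the counter.
- lid_front (a point): Middle of the lid's front lower edge (nearest the robot), 204 mm in front of the hinge, level with the rim (100 mm above the counter) when shut. The lid plate is 10 mm thick.
- pen_mug: White mug with pens, 72 mm wide, 90 mm high (pens to 150). Origin under its centre. Bystander.
- paint_jar: Small closed jar, 56 mm wide, 65 mm high, origin under its centre. Bystander.
- tape_roll: Roll of tape lying flat, 90 mm wide, 24 mm high, origin under its centre. Bystander.
- marker: Square black marker lying down, 130 x 14 x 14 mm along its x axis, origin under its centre. Bystander.
- canister: Round aluminium canister with its own small knob on top, 88 mm wide, 112 mm high, origin under its centre. Bystander.
- stapler: Black stapler, 140 x 36 x 55 mm along its x axis, origin under its centre. Bystander.
- scanner: Handheld scanner lying down, about 170 x 70 x 50 mm along its x axis, origin under its handle. Bystander.

How it is judged:
On the way, in this order (a step that is already met when the one before it is completed fails the run):
1. the vent tap is half open while the lid is still shut (value of joint tap between 0.645 and 0.925 rad and value of joint lid below 0.02 rad), for 0.2 s.
2. the lid has come free of its seal and is held ajar by the fingers (value of joint lid above 0.06 rad and contact force between lid and the fingers above 0.5 N), for 0.2 s.
At the end, for the whole second after the job is handed in: tap between 0.645 and 0.925 rad (45 degrees +-8); lid at rest between 0.085 and 0.235 rad (front edge 17 to 47 mm above the rim), carried by the fingers and by no other thing; the seven bystanders within 30 mm of where they stood (value of joint tap between 0.645 and 0.925 rad and value of joint lid between 0.085 and 0.235 rad and velocity of joint lid between -0.05 and 0.05 rad/s and contact force between lid and the fingers above 0.5 N and contact force between lid and pen_mug below 0.2 N and contact force between lid and paint_jar below 0.2 N and contact force between lid and tape_roll below 0.2 N and contact force between lid and marker below 0.2 N and contact force between lid and canister below 0.2 N and contact force between lid and stapler below 0.2 N and contact force between lid and scanner below 0.2 N and distance of each of pen_mug, paint_jar, tape_roll, marker, canister, stapler, scanner from where it was at the start of the episode below 0.03 m); the arm keeps its last pose, push and grip.
It fails at once if the lid is lifted before the tap is opened to half (value of joint lid above 0.03 rad and value of joint tap below 0.6 rad).
It fails at once if the lid is flung wide open (front edge more than about 9 cm up) (value of joint lid above 0.45 rad).
It fails at once if a bystander is knocked away or over (distance of any of pen_mug, paint_jar, tape_roll, marker, canister, stapler, scanner from where it was at the start of the episode above 0.04 m or angle between any of pen_mug, paint_jar, tape_roll, marker, canister, stapler, scanner's own z axis and vertical above 0.4 rad).
It also fails if it takes over 42 s, if anything falls off the work surface, if the arm or the gripper's body presses on something with over 40 N, if the wrist force passes 120 N, or if a joint passes its speed limit or range.

## Robot

A 6-joint arm with a two-finger parallel gripper is mounted at the origin on the work surface. World frame = base frame: x ahead of the robot, y to its left, z up, the work surface at z = 0. Lengths are in m, angles in rad, forces in N, time in s.
With the tool pointing down it reaches from about 0.25 to 0.8 m from the base axis. Payload 8.5 kg.
Tool frame: the origin (TCP) lies on the centre line of the jaws, within the pads' length; the fingertips stand 11 mm ahead of it and the grasp point (between the pads) lies 8 mm behind it (ctrl.tip_reach is the distance from the TCP to the fingertips, in m); z points along the fingers, y is the direction in which the jaws open and shut (so a half turn about z gives the same grasp; the last joint's range is limited). The gripper opens to 85 mm and grips with 20 to 120 N. Pads are 22 mm wide; open, the fingers measure 114 mm over their backs; the gripper's body (76 mm by 85 mm) begins 54 mm behind the grasp point. The pads swing forward as they close: fully open they stand 13 mm farther back than shut.
Start: joints at [1.132, 0.238, -0.013, 1.319, 0, 1.571], TCP at [0.223, 0.475, 0.242] pointing down, gripper open.
Joint ranges: [-2.66, 2.66], [-1.03, 1.9], [-1.14, 1.46], [-1.82, 2.27], [-1.45, 1.34], [-3.14, 3.14]. Speed limits (rad/s): [2.22, 2.22, 2.79, 3.14, 3.14, 3.14].

## Interface

Orientations are given as a unit quaternion [x, y, z, w].
In Python, from rig import ctrl, cams gives the robot as it stands.
- The arm moves only by the tool move_arm, never from a script. Its argument "plan" is a list of rows, each a list of 7 numbers: the finger opening in mm, from 0 to 85.4, then the shift along the tool's x, y, z in mm, then the turn, a rotation vector about the tool's x, y, z in degrees. In form: [[gripper, tx, ty, tz, wx, wy, wz], ...]. A call has 1 to 12 rows; each row shifts and turns the pose as measured when the row begins, along the tool's axes as they then stand; what a row does not reach is not made up. A row lasts 1/10 s, in which the tool goes at most 50 mm and 8.59 degrees, less where a joint would pass 70% of its speed; a pose out of reach is approached as far as the arm can. A call with a gripper value outside its range is refused whole. The fingers move at their own pace and stop on an object; the grip force is fixed at half the most. Time passes only in rows, so rows that do not move let the fingers close. It gives the time, the measured TCP pose, the force and the opening at its end, in the units of the state.
- ctrl.sense(): the state, without advancing time (a new reading comes with each control period).
- cams.grab_frame(name): name is "side" or "top"; returns a dict with "color" (420x560x3 uint8, blue, green, red), "depth" (420x560 float32, m along the optical axis (not along the pixel's ray), 0 where there is no reading), "fx", "fy", "cx", "cy" (pixels), "xyz" and "orientation" of the camera in the world. Camera axes: x right, y down, z forward; pixel columns grow to the right and rows downward; lengths in m; the calibration is good to about 2 mm. A picture is of the moment at which its call begins.
- ctrl.sign_off(): hands the job in, once; it reports no verdict.
The state is a dict: "t": time; "q": joint angles; "dq": joint speeds; "tau": joint torques, N m; "eef_pos": TCP position; "tool_rot": TCP orientation; "force": force on the tool from outside, world axes, zero at the start; "ft_torque": the same for the moment, N m; "width": finger opening in m.
Only numpy, scipy, OpenCV 4.12 (cv2) and the standard library are available. Lean on these libraries where they do the work, as an engineer would, in place of code of your own. Each camera call takes 0.05 s, during which the arm holds its last target. There are 200 camera calls.

## Working session

There is one attempt and no reset: what is moved stays moved. The work goes in short steps, Python scripts to look and compute and a tool call to move; the robot and the scene stay as the last step left them, time stands still between calls to the robot, and variables do not carry over. Pictures are saved under pics/ and viewed, about 8 in all and at most 12, crops included, and the job is handed in when it is done.

Besides the shell and the picture viewer there is one more tool, called after "Emit:" as name(argument=value, ...) on one line, values as JSON. move_arm: Moves the arm, as the interface text tells. Its arguments: {"type":"object","properties":{"plan":{"type":"array"}},"required":["plan"]}

```bash
mkdir -p pics; ls; cat > h.py <<'E'
import numpy as np, cv2
from scipy.spatial.transform import Rotation as R
def grab(name):
    from rig import cams
    f=cams.grab_frame(name); np.savez(f'{name}.npz',**f); return f
def load(name): return dict(np.load(f'{name}.npz'))
def w(f,u,v,d=None):
    u,v=int(u),int(v)
    if d is None: d=float(f['depth'][v,u])
    p=np.array([(u-f['cx'])/f['fx']*d,(v-f['cy'])/f['fy']*d,d])
    return R.from_quat(f['orientation']).apply(p)+f['xyz']
def cloud(f):
    v,u=np.mgrid[:420,:560]; d=f['depth']
    p=np.stack([(u-f['cx'])/f['fx']*d,(v-f['cy'])/f['fy']*d,d],-1)
    P=R.from_quat(f['orientation']).apply(p.reshape(-1,3)).reshape(p.shape)+f['xyz']
    P[d==0]=np.nan; return P
def proj(f,X):
    p=R.from_quat(f['orientation']).inv().apply(np.array(X)-f['xyz'])
    return p[0]/p[2]*f['fx']+f['cx'],p[1]/p[2]*f['fy']+f['cy']
E
python3 - <<'E'
from h import *
for n in('top','side'):
    f=grab(n); print(n,f['xyz'],R.from_quat(f['orientation']).as_matrix().round(2).tolist(),f['fx'])
    cv2.imwrite(f'pics/{n}0.png',cv2.resize(f['color'],None,fx=1.42,fy=1.42))
from rig import ctrl
s=ctrl.sense(); print(s)
E
```

```text
pics
top [ 0.45127152 -0.00656114  1.6660787 ] [[-0.02, -1.0, 0.08], [-1.0, 0.01, -0.01], [0.01, -0.08, -1.0]] 502.1178497503089
side [ 0.51097415 -1.1299088   1.07291683] [[1.0, -0.05, 0.04], [-0.07, -0.64, 0.76], [-0.01, -0.76, -0.65]] 495.8903553995212
{'t': 0.1, 'q': array([ 1.13202634e+00,  2.38723271e-01, -1.41512122e-02,  1.31917283e+00,
        3.14483715e-05,  1.57081278e+00]), 'dq': array([-0.00099105, -0.00047424,  0.00132478, -0.0013244 , -0.00081903,
       -0.00052321]), 'tau': array([-3.16050273e-04, -5.39722109e+01,  3.46997666e+01,  1.34378427e-02,
       -4.67047516e-05, -9.12320502e-06]), 'eef_pos': array([0.2228816 , 0.47496688, 0.24174788]), 'tool_rot': array([ 2.17637398e-01,  9.76029493e-01, -6.07078619e-04, -1.51467649e-04]), 'force': array([ 0.38472775, -0.03713196, -0.01116081]), 'ft_torque': array([-0.01013015, -0.04025189,  0.00241156]), 'width': 0.08537727636577751}
```

View pics/top0.png

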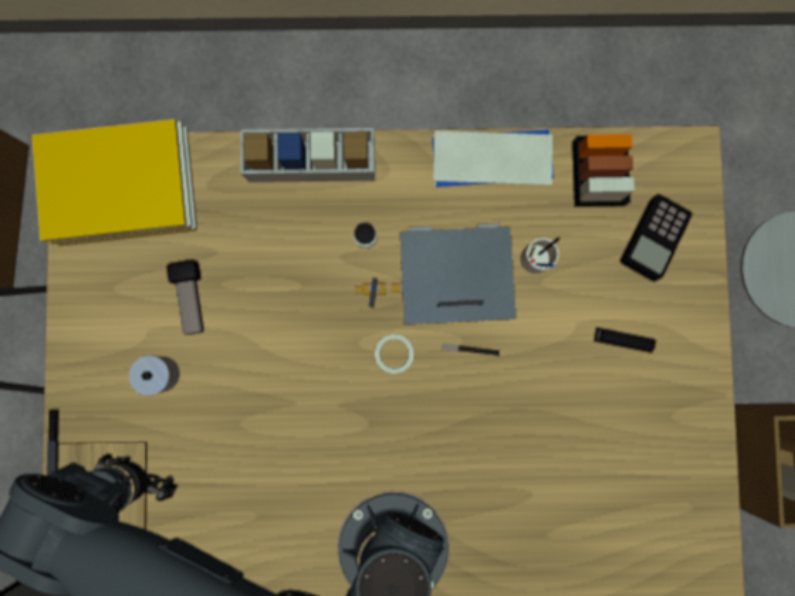

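View pics/side0.png

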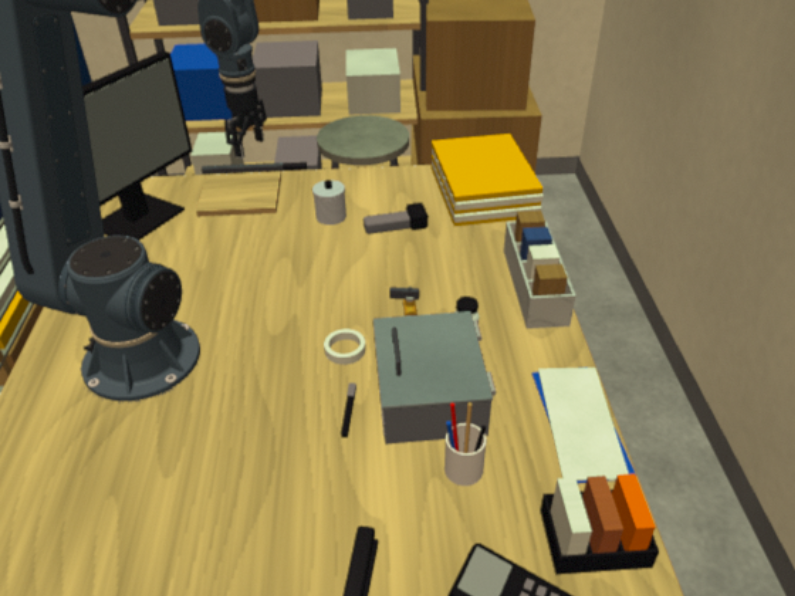

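The top view shows the box centred at about (458,275), its handle bar at (438–483,303), and the tap bar at (374,292). The jar is at (365,235) and the tape at (394,354). The side view shows the handle at (396,350) and the tap at (405,293). Next I'll measure from the point clouds of both cameras.

```bash
python3 - <<'E'
from h import *
C={n:cloud(load(n)) for n in('top','side')}
F={n:load(n) for n in('top','side')}
bx=None
for n in C:
    P=C[n].reshape(-1,3)
    roi=lambda c,r,z0,z1:P[(np.hypot(P[:,0]-c[0],P[:,1]-c[1])<r)&(P[:,2]>z0)&(P[:,2]<z1)]
    L=P[(abs(P[:,0]-.6)<.25)&(abs(P[:,1]+.08)<.22)&(P[:,2]>.1)&(P[:,2]<.118)]
    print(n,'lid',len(L),cv2.minAreaRect(L[:,:2].astype(np.float32)),L[:,2].mean())
    H=P[(abs(P[:,0]-.55)<.1)&(abs(P[:,1]+.1)<.12)&(P[:,2]>.130)&(P[:,2]<.16)]
    print(' handle',len(H),cv2.minAreaRect(H[:,:2].astype(np.float32)),H.mean(0),H[:,2].max())
    T=roi(w(F['top'],374/1.42,292/1.42)[:2],.07,.108,.145)
    print(' tap',len(T),cv2.minAreaRect(T[:,:2].astype(np.float32)),T.mean(0),T[:,2].max())
f=F['top']
cv2.imwrite('pics/t1.png',cv2.resize(f['color'][150:260,240:380],None,fx=5.5,fy=5.5,interpolation=2))
f=F['side']
cv2.imwrite('pics/s1.png',cv2.resize(f['color'][190:310,220:370],None,fx=5,fy=5,interpolation=2))
E
```

```text
top lid 5056 ((0.6144843101501465, -0.11705771088600159), (0.21614684164524078, 0.31759732961654663), 1.6818174123764038) 0.1096586158717197
 handle 110 ((0.5465552806854248, -0.15377460420131683), (0.009508684277534485, 0.09748288989067078), 1.5319273471832275) [ 0.54644653 -0.15452061  0.14838576] 0.15771222604866475
 tap 117 ((0.5739943981170654, 0.0021299682557582855), (0.06349648535251617, 0.0779934674501419), 0.4192110300064087) [0.57538047 0.01806634 0.12407703] 0.13763647117036548
side lid 4806 ((0.615014910697937, -0.11632093787193298), (0.21646395325660706, 0.319522500038147), 1.6203076839447021) 0.11198499125460082
 handle 106 ((0.5469769835472107, -0.15381605923175812), (0.00982651673257351, 0.09780153632164001), 1.6315324306488037) [ 0.54702119 -0.16054986  0.14908862] 0.15562786616769686
 tap 221 ((0.5773563981056213, 0.00602538138628006), (0.06249799579381943, 0.08875399082899094), 4.631677627563477) [0.57587029 0.02019341 0.12065246] 0.13636864099581525
```

View pics/t1.png

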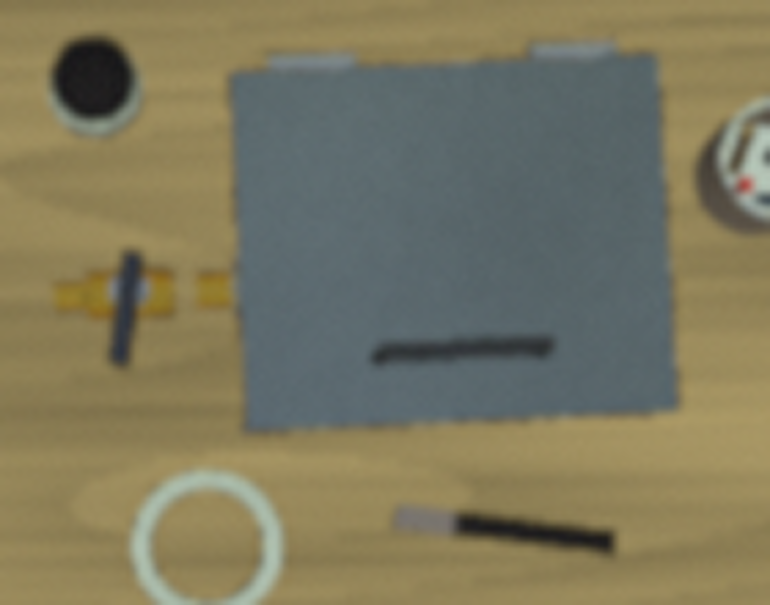

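```bash
python3 - <<'E'
from h import *
for n in('top','side'):
    P=cloud(load(n)).reshape(-1,3)
    # box from lid, restrict y
    H=P[(abs(P[:,0]-.55)<.1)&(abs(P[:,1]+.15)<.06)&(P[:,2]>.130)&(P[:,2]<.16)]
    T=P[(abs(P[:,0]-.575)<.06)&(P[:,1]>-.012)&(P[:,1]<.09)&(P[:,2]>.112)&(P[:,2]<.145)]
    L=P[(abs(P[:,0]-.6)<.25)&(P[:,1]>-.29)&(P[:,1]<-.02)&(P[:,2]>.1)&(P[:,2]<.118)]
    for nm,A in(('lid',L),('H',H),('T',T)):
        r=cv2.minAreaRect(A[:,:2].astype(np.float32)); b=cv2.boxPoints(r)
        print(n,nm,len(A),[np.round(x,4) for x in r],np.round(b,3).tolist(),np.percentile(A[:,2],[5,50,95]).round(3))
    # bystanders near
    for nm,c,r in(('jar',(.69,.03),.06),('tape',(.45,-.02),.07)):
        A=P[(np.hypot(P[:,0]-c[0],P[:,1]-c[1])<r)&(P[:,2]>.012)&(P[:,2]<.1)]
        if len(A): print(nm,len(A),np.round(A.min(0),3),np.round(A.max(0),3))
E
```

```text
top lid 5041 [array([ 0.6155, -0.1526]), array([0.2161, 0.2465]), np.float64(1.6818)] [[0.5040000081062317, -0.032999999821186066], [0.5109999775886536, -0.27900001406669617], [0.7269999980926514, -0.27300000190734863], [0.7200000286102295, -0.026000000536441803]] [0.104 0.11  0.115]
top H 110 [array([ 0.5466, -0.1538]), array([0.0095, 0.0975]), np.float64(1.5319)] [[0.5400000214576721, -0.10499999672174454], [0.5429999828338623, -0.2029999941587448], [0.5529999732971191, -0.20200000703334808], [0.550000011920929, -0.10499999672174454]] [0.143 0.149 0.155]
top T 88 [array([0.5745, 0.0317]), array([0.0186, 0.062 ]), np.float64(89.2515)] [[0.5429999828338623, 0.023000000044703484], [0.6050000190734863, 0.02199999988079071], [0.6060000061988831, 0.04100000113248825], [0.5440000295639038, 0.04100000113248825]] [0.116 0.129 0.136]
jar 249 [0.686 0.025 0.013] [0.74  0.078 0.072]
tape 270 [ 0.396 -0.053  0.013] [0.509 0.033 0.062]
side lid 4736 [array([ 0.6159, -0.1486]), array([0.2165, 0.255 ]), np.float64(1.581)] [[0.5040000081062317, -0.024000000208616257], [0.5109999775886536, -0.27900001406669617], [0.7279999852180481, -0.27300000190734863], [0.7210000157356262, -0.017999999225139618]] [0.108 0.112 0.116]
side H 106 [array([ 0.547 , -0.1538]), array([0.0098, 0.0978]), np.float64(1.6315)] [[0.5410000085830688, -0.10499999672174454], [0.5429999828338623, -0.2029999941587448], [0.5529999732971191, -0.2029999941587448], [0.550000011920929, -0.10499999672174454]] [0.137 0.15  0.154]
side T 154 [array([0.5735, 0.0327]), array([0.0222, 0.0618]), np.float64(82.2962)] [[0.5410000085830688, 0.026000000536441803], [0.6029999852180481, 0.017999999225139618], [0.6060000061988831, 0.03999999910593033], [0.5440000295639038, 0.04800000041723251]] [0.113 0.126 0.133]
jar 185 [0.689 0.03  0.021] [0.741 0.084 0.072]
tape 350 [ 0.396 -0.055  0.012] [0.483 0.041 0.033]
```

The crop shows the box turned by about 0.03 rad. The tap bar runs from its short end at (131,255) to its long end at (118,362), so the tap starts at about 0.16. The handle spans (378–552,350). From these, the handle is at (0.547,-0.154), the box centre at (0.612,-0.152) and the tap axis at (0.587,0.032). Now I'll move toward the tap.

Emit:
move_arm(plan=[[60,0,0,0,0,0,-5.9],[60,0,0,0,0,0,-5.9],[60,0,0,0,0,0,-5.9],[60,-30,-28,0,0,0,0],[60,-30,-28,0,0,0,0],[60,-30,-28,0,0,0,0],[60,-30,-28,0,0,0,0],[60,-30,-28,0,0,0,0],[60,-30,-28,0,0,0,0],[60,-30,-28,0,0,0,0],[60,-30,-28,0,0,0,0]])

```text
t: 1.2
eef_pos: [0.4387, 0.2185, 0.2382]
tool_rot: [0.053, 0.999, -0.003, -0.002]
force: [0.7, -0.2, 0.7]
width: 0.0604
```

```bash
cat > go.py <<'E'
import sys,numpy as np
from scipy.spatial.transform import Rotation as R
from rig import ctrl
# x y z yaw_of_tool_y(deg)
x,y,z,yaw=map(float,sys.argv[1:]); s=ctrl.sense(); Q=R.from_quat(s['tool_rot'])
a=np.radians(yaw); Y=np.array([np.cos(a),np.sin(a),0]);Z=np.array([0,0,-1.]); X=np.cross(Y,Z)
T=R.from_matrix(np.c_[X,Y,Z])
print('t',s['t'],'pos',s['eef_pos'].round(4),'q',s['q'].round(2),'F',s['force'].round(1),'M',s['ft_torque'].round(2),'w',round(s['width'],4))
print('shift mm',(Q.inv().apply(np.array([x,y,z])-s['eef_pos'])*1000).round(1),'turn deg',np.degrees((Q.inv()*T).as_rotvec()).round(1))
E
python3 go.py .587 .032 .22 82.5
```

```text
t 1.2 pos [0.4387 0.2185 0.2382] q [ 0.46  0.19 -0.09  1.3  -0.    0.57] F [ 0.7 -0.2  0.7] M [ 0.05 -0.03 -0.01] w 0.0604
shift mm [-167.3 -169.5   18.5] turn deg [-0.4 -0.2  1.4]
```

Emit:
move_arm(plan=[[60,-30,-30,3,0,0,0.5],[60,-30,-30,3,0,0,0.5],[60,-30,-30,3,0,0,0.5],[60,-30,-30,3,0,0,0],[60,-30,-30,3,0,0,0],[60,0,0,0,0,0,0],[60,0,0,0,0,0,0]])

```text
t: 1.9
eef_pos: [0.5753, 0.0383, 0.22]
tool_rot: [0.07, 0.998, -0.003, -0.004]
force: [0.3, 0.8, 0.0]
width: 0.06
```

```bash
python3 go.py .587 .032 .18 82.5
```

```text
t 1.9 pos [0.5753 0.0383 0.22  ] q [ 0.07  0.34  0.08  1.31 -0.01  0.21] F [0.3 0.8 0. ] M [0.01 0.02 0.07] w 0.06
shift mm [-12.8  -4.3  39.9] turn deg [-0.4 -0.4 -0.5]
```

Emit:
move_arm(plan=[[50,-6,-2,10,0.2,0.2,-0.3],[50,-7,-2,20,0.2,0.2,-0.3],[50,0,0,20,0,0,0],[50,0,0,20,0,0,0],[50,0,0,0,0,0,0],[50,0,0,0,0,0,0]])

```text
t: 2.5
eef_pos: [0.5852, 0.0365, 0.1459]
tool_rot: [0.06, 0.998, -0.007, -0.009]
force: [0.1, -0.6, 0.6]
width: 0.0498
```

```bash
python3 go.py .587 .032 .118 82.5; python3 - <<'E'
from h import *
f=grab('side'); cv2.imwrite('pics/s2.png',cv2.resize(f['color'][160:260,230:350],None,fx=5,fy=5,interpolation=2))
E
```

```text
t 2.5 pos [0.5852 0.0365 0.1459] q [ 0.07  0.4  -0.03  1.16 -0.01  0.19] F [ 0.1 -0.6  0.6] M [0.03 0.03 0.05] w 0.0498
shift mm [-2.8 -3.8 28. ] turn deg [-0.9 -0.9  0.6]
```

View pics/s2.png

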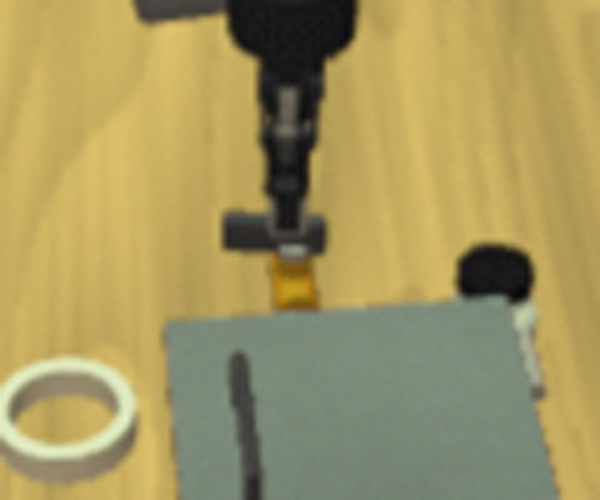

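The near finger is over the tap's axis, at (288,240) on the bar that spans (222–325,232). I'll descend and close.

Emit:
move_arm(plan=[[50,-1,-2,10,-0.5,-0.5,0.3],[50,-1,-2,10,-0.5,-0.5,0.3],[50,0,0,9,0,0,0],[50,0,0,2,0,0,0],[20,0,0,0,0,0,0],[0,0,0,0,0,0,0],[0,0,0,0,0,0,0],[0,0,0,0,0,0,0],[0,0,0,0,0,0,0],[0,0,0,0,0,0,0]])

```text
t: 3.55
eef_pos: [0.5888, 0.0332, 0.1198]
tool_rot: [0.064, 0.998, 0.001, 0.004]
force: [-1.0, -1.6, -1.4]
width: 0.0171
```

```bash
python3 go.py .587 .032 .118 46.7
```

```text
t 3.55 pos [0.5888 0.0332 0.1198] q [ 0.06  0.41 -0.09  1.07  0.    0.19] F [-1.  -1.6 -1.4] M [-0.33  0.09 -0.04] w 0.0171
shift mm [ 1.7 -1.5  1.7] turn deg [ 0.2  0.4 35.9]
```

Emit:
move_arm(plan=[[0,0,0,0,0,0,0],[0,0,0,0,0,0,0],[0,0,0,0,0,0,0]])

```text
t: 3.85
eef_pos: [0.5888, 0.0333, 0.1197]
tool_rot: [0.064, 0.998, 0.001, 0.004]
force: [-0.8, -1.1, -2.0]
width: 0.017
```

```bash
python3 go.py .587 .032 .118 46.7
```

```text
t 3.85 pos [0.5888 0.0333 0.1197] q [ 0.06  0.41 -0.09  1.07  0.    0.19] F [-0.8 -1.1 -2. ] M [-0.32  0.12 -0.04] w 0.017
shift mm [ 1.6 -1.5  1.7] turn deg [ 0.2  0.4 35.9]
```

Emit:
move_arm(plan=[[0,0,0,0,0,0,6],[0,0,0,0,0,0,6],[0,0,0,0,0,0,6],[0,0,0,0,0,0,6],[0,0,0,0,0,0,6],[0,0,0,0,0,0,6],[0,0,0,0,0,0,0]])

```text
t: 4.55
eef_pos: [0.5883, 0.0321, 0.1198]
tool_rot: [0.381, 0.925, 0.001, 0.004]
force: [-0.2, -1.2, -1.7]
width: 0.017
```

```bash
python3 go.py .587 .032 .118 46.7; python3 - <<'E'
from h import *
f=grab('side'); cv2.imwrite('pics/s3.png',cv2.resize(f['color'][170:230,250:330],None,fx=8,fy=8,interpolation=2))
E
```

```text
t 4.55 pos [0.5883 0.0321 0.1198] q [ 0.06  0.41 -0.09  1.07 -0.    0.84] F [-0.2 -1.2 -1.7] M [-0.25  0.04  0.02] w 0.017
shift mm [ 0.8 -1.   1.7] turn deg [ 0.2  0.4 -1.5]
```

View pics/s3.png

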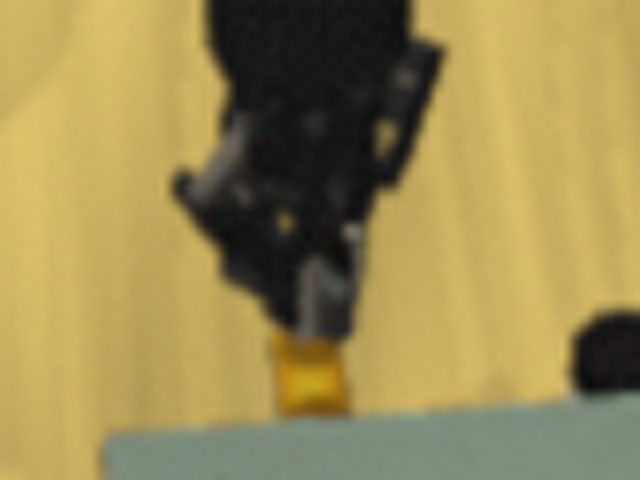

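The bar seems to have turned with the fingers, and the pads meet it at (325,290). I'll release, rise and check the tap.

Emit:
move_arm(plan=[[45,0,0,0,0,0,0],[45,0,0,0,0,0,0],[45,0,0,0,0,0,0],[45,0,0,0,0,0,0],[45,0,0,-15,0,0,0],[45,0,0,-25,0,0,0],[45,0,0,-30,0,0,0],[45,0,0,-30,0,0,0],[60,-30,0,-10,0,0,5],[60,-40,0,0,0,0,7],[60,0,0,0,0,0,0]])

```text
t: 5.7
eef_pos: [0.6371, -0.0178, 0.2364]
tool_rot: [0.471, 0.882, 0.003, 0.005]
force: [-0.8, -0.6, -0.8]
width: 0.0598
```

```bash
python3 go.py .547 -.154 .2 1.6; python3 - <<'E'
from h import *
ims=[]
for n,(a,b,c,d) in(('top',(185,225,245,285)),('side',(190,230,265,305))):
    f=grab(n); ims.append(cv2.resize(f['color'][a:b,c:d],(400,400),interpolation=2))
    P=cloud(f).reshape(-1,3)
    T=P[(abs(P[:,0]-.58)<.06)&(P[:,1]>-.012)&(P[:,1]<.09)&(P[:,2]>.112)&(P[:,2]<.145)]
    r=cv2.minAreaRect(T[:,:2].astype(np.float32)); print(n,len(T),r,np.round(cv2.boxPoints(r),3).tolist())
cv2.imwrite('pics/c4.png',np.hstack(ims))
E
```

```text
t 5.7 pos [ 0.6371 -0.0178  0.2364] q [-0.03  0.43  0.25  1.38  0.    0.95] F [-0.8 -0.6 -0.8] M [ 0.01 -0.02  0.04] w 0.0598
shift mm [ -62.8 -151.    35.3] turn deg [ 0.6  0.2 32.2]
top 1 ((0.5598357915878296, 0.06529033184051514), (0.0, 0.0), 0.0) [[0.5600000023841858, 0.06499999761581421], [0.5600000023841858, 0.06499999761581421], [0.5600000023841858, 0.06499999761581421], [0.5600000023841858, 0.06499999761581421]]
side 137 ((0.577497124671936, 0.04004386439919472), (0.018816806375980377, 0.06409980356693268), 37.72003936767578) [[0.550000011920929, 0.05999999865889549], [0.5899999737739563, 0.008999999612569809], [0.6050000190734863, 0.019999999552965164], [0.5649999976158142, 0.07100000232458115]]
```

View pics/c4.png

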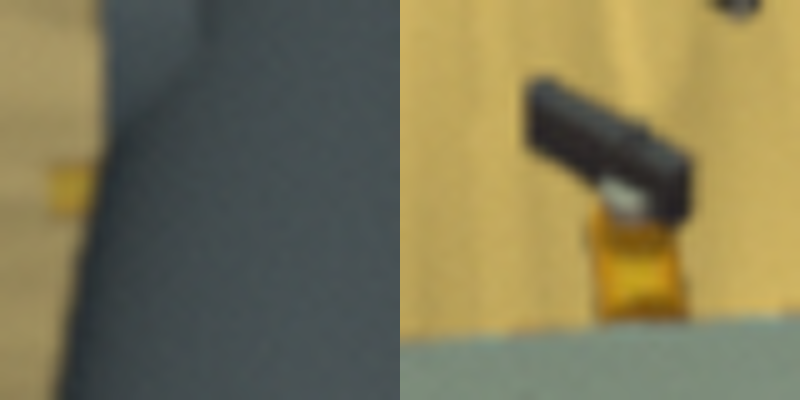

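The side view shows the bar turned outward, with its long end at (535,115) and its short end at (685,190). The arm hides it in the top view. I'll move over the lid handle and measure from the top again.

Emit:
move_arm(plan=[[60,0,-30,0,0,0,8],[60,0,-30,0,0,0,8],[60,0,-30,0,0,0,8],[60,0,-30,0,0,0,8],[60,-40,-20,0,0,0,0],[60,-40,-20,0,0,0,0],[60,-40,-20,0,0,0,0],[60,0,0,0,0,0,0]])

```text
t: 6.6
eef_pos: [0.4568, -0.1783, 0.2317]
tool_rot: [0.695, 0.719, 0.003, 0.0]
force: [-0.3, 0.4, 0.4]
width: 0.0599
```

```bash
python3 go.py .547 -.154 .2 1.6; python3 - <<'E'
from h import *
f=grab('top'); c=f['color'][180:230,235:305]
cv2.imwrite('pics/c5.png',cv2.resize(c,None,fx=10,fy=10,interpolation=2))
E
```

```text
t 6.6 pos [ 0.4568 -0.1783  0.2317] q [-0.38  0.18 -0.12  1.27  0.01  1.16] F [-0.3  0.4  0.4] M [-0.01 -0.01 -0.03] w 0.0599
shift mm [21.2 90.8 32.3] turn deg [ 0.3 -0.3  0.3]
```

View pics/c5.png

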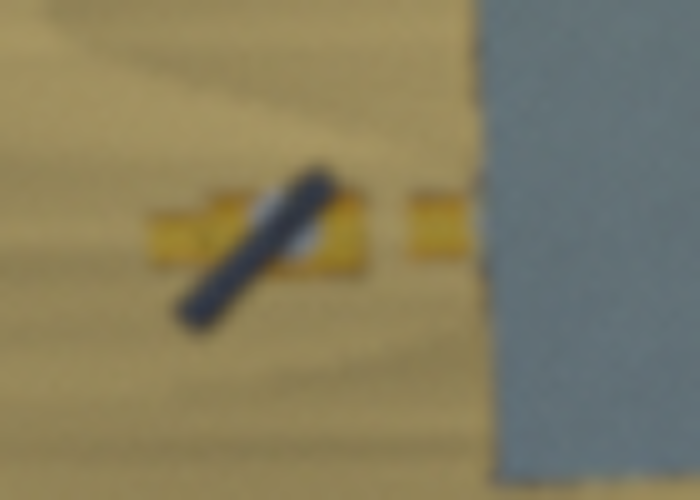

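The tap bar runs from (322,180) to (192,318), which makes the tap about 0.80 rad, so it is half open. Next, the lid handle.

Emit:
move_arm(plan=[[50,7,30,0,0,0,0],[50,7,30,0,0,0,0],[50,7,30,0,0,0,0],[50,0,0,15,0,0,0],[50,0,0,15,0,0,0],[50,0,0,0,0,0,0]])

```text
t: 7.25
eef_pos: [0.5504, -0.1425, 0.2015]
tool_rot: [0.691, 0.723, 0.005, -0.001]
force: [-0.0, -0.8, -0.3]
width: 0.0496
```

```bash
python3 go.py .547 -.154 .138 1.6
```

```text
t 7.25 pos [ 0.5504 -0.1425  0.2015] q [-0.26  0.33  0.    1.25  0.01  1.27] F [-0.  -0.8 -0.3] M [ 0.03  0.03 -0.01] w 0.0496
shift mm [-11.8  -4.3  63.4] turn deg [ 0.4 -0.5  1. ]
```

Emit:
move_arm(plan=[[50,-6,-2,10,0,0,0.5],[50,-5,-2,20,0,-0.5,0.5],[50,0,0,18,0,0,0],[50,0,0,10,0,0,0],[50,0,0,4,0,0,0],[50,0,0,0,0,0,0]])

```text
t: 7.85
eef_pos: [0.5472, -0.1515, 0.1387]
tool_rot: [0.696, 0.718, 0.003, 0.003]
force: [-0.1, 0.4, 0.3]
width: 0.0499
```

```bash
python3 go.py .547 -.154 .138 1.6; python3 - <<'E'
from h import *
f=grab('side'); cv2.imwrite('pics/s6.png',cv2.resize(f['color'][190:280,240:360],None,fx=5,fy=5,interpolation=2))
E
```

```text
t 7.85 pos [ 0.5472 -0.1515  0.1387] q [-0.27  0.36 -0.12  1.09  0.    1.27] F [-0.1  0.4  0.3] M [-0.04  0.01 -0.02] w 0.0499
shift mm [-2.5 -0.2  0.7] turn deg [0.5 0.  0.2]
```

View pics/s6.png

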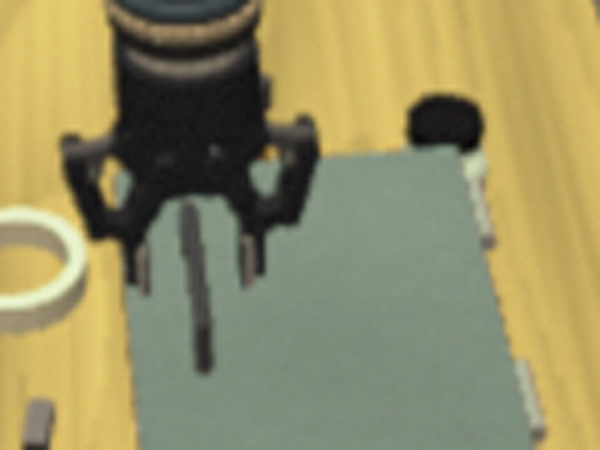

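The fingers at (138,270) and (250,265) straddle the bar at (195,270). Closing now.

Emit:
move_arm(plan=[[0,0,0,0,0,0,0],[0,0,0,0,0,0,0],[0,0,0,0,0,0,0],[0,0,0,0,0,0,0],[0,0,0,0,0,0,0],[0,0,0,0,0,0,0],[0,0,0,0,0,0,0],[0,0,0,0,0,0,0],[0,0,0,0,0,0,0],[0,0,0,0,0,0,0]])

```text
t: 8.9
eef_pos: [0.5475, -0.1518, 0.141]
tool_rot: [0.696, 0.718, 0.003, 0.004]
force: [-0.7, 0.8, -1.6]
width: 0.0077
```

```bash
python3 go.py .547 -.154 .138 1.6
```

```text
t 8.9 pos [ 0.5475 -0.1518  0.141 ] q [-0.27  0.35 -0.11  1.09  0.    1.27] F [-0.7  0.8 -1.6] M [-0.03  0.06  0.  ] w 0.0077
shift mm [-2.2 -0.6  3. ] turn deg [0.6 0.1 0.2]
```

Emit:
move_arm(plan=[[0,0,0,-3,0,0,0],[0,0,0,-3,0,0,0],[0,0,1,-3,0,0,0]])

```text
t: 9.2
eef_pos: [0.5499, -0.1517, 0.149]
tool_rot: [0.696, 0.718, 0.004, 0.004]
force: [-0.8, -0.3, -4.2]
width: 0.0077
```

```bash
python3 go.py .5556 -.151 .166 1.6
```

```text
t 9.2 pos [ 0.5499 -0.1517  0.149 ] q [-0.27  0.35 -0.09  1.11  0.    1.27] F [-0.8 -0.3 -4.2] M [-0.07  0.41  0.  ] w 0.0077
shift mm [  0.5   5.9 -16.9] turn deg [0.6 0.1 0.2]
```

Emit:
move_arm(plan=[[0,0,1,-4,0,0,0],[0,0,1,-4,0,0,0],[0,0,1,-4,0,0,0],[0,0,1,-4,0,0,0],[0,0,0,0,0,0,0],[0,0,0,0,0,0,0]])

```text
t: 9.8
eef_pos: [0.5565, -0.1515, 0.167]
tool_rot: [0.696, 0.718, 0.005, 0.006]
force: [2.7, -0.1, -6.9]
width: 0.0078
```

```bash
python3 go.py .5556 -.151 .166 1.6; python3 - <<'E'
from h import *
ims=[]
for n in('side','top'):
    f=grab(n); P=cloud(f)
    b=np.array([.612,-.152]); c,s=np.cos(.028),np.sin(.028)
    q=P.reshape(-1,3); d=q[:,:2]-b; X=d[:,0]*c+d[:,1]*s; Y=-d[:,0]*s+d[:,1]*c
    m=(abs(Y)<.11)&(X>-.09)&(X<.09)&(q[:,2]>.09)&(q[:,2]<.15)
    A=np.c_[X[m],np.ones(m.sum())]; z=q[m,2]
    for _ in range(6):
        k=np.linalg.lstsq(A,z,rcond=None)[0]; i=abs(A@k-z)<.008; A,z=A[i],z[i]
    print(n,'lid angle',-np.arctan(k[0]),'z at hinge',k[0]*.1+k[1],len(z))
    ims.append(f['color'])
a=cv2.resize(ims[0][190:290,240:360],(480,400),interpolation=2); b=cv2.resize(ims[1][150:250,230:350],(480,400),interpolation=2)
cv2.imwrite('pics/e.png',cv2.resize(np.hstack([a,b]),(800,333)))
E
```

```text
t 9.8 pos [ 0.5565 -0.1515  0.167 ] q [-0.27  0.35 -0.05  1.16  0.    1.27] F [ 2.7 -0.1 -6.9] M [-0.09 -0.32 -0.08] w 0.0078
shift mm [ 0.6 -0.9  0.9] turn deg [0.9 0.1 0.2]
side lid angle 0.1567062037269911 z at hinge 0.1125984056329691 3125
top lid angle 0.16109684825153653 z at hinge 0.10981593856887631 2051
```

View pics/e.png

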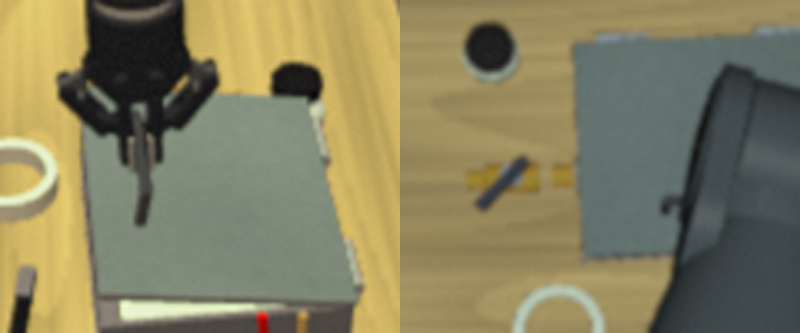

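The lid is ajar at about 0.16 rad, with the handle at (140,150) in the fingers. The tap at (500,183) is still half open. I'll do a short settle and then hand in.

Emit:
move_arm(plan=[[0,0,0,0,0,0,0],[0,0,0,0,0,0,0],[0,0,0,0,0,0,0],[0,0,0,0,0,0,0]])

```text
t: 10.3
eef_pos: [0.5564, -0.1516, 0.1667]
tool_rot: [0.696, 0.718, 0.005, 0.006]
force: [3.6, 0.1, -5.1]
width: 0.0075
```

```bash
python3 go.py .5556 -.151 .166 1.6; python3 -c "
from rig import ctrl
s=ctrl.sense(); print(abs(s['dq']).max())
if abs(s['eef_pos'][2]-.167)<.003 and s['width']>.006: print(ctrl.sign_off())"
```

```text
t 10.3 pos [ 0.5564 -0.1516  0.1667] q [-0.27  0.35 -0.05  1.15  0.    1.27] F [ 3.6  0.1 -5.1] M [-0.1  -0.45  0.03] w 0.0075
shift mm [ 0.6 -0.8  0.7] turn deg [0.9 0.1 0.2]
0.0011746915154283587
the job is handed in; nothing more can be done
None
```

I turned the tap to half open, pulled the lid's handle until the seal broke, and handed in at about 10.3 s with the gripper still holding the lid ajar. No verdict was reported.

- **Tap:** it measured about 0.80 rad in the top view, and it still looked half open in the last picture. An earlier fit to the side camera's depth points gave about 0.93, just outside the limit. I judged that fit noisy and went with the top view, which agrees with the gripper's own turn (about 0.81).
- **Lid:** the two cameras put it at 0.157 and 0.161 rad, roughly 3 cm at the front edge. The arm was at rest, with about 5 N of load at the wrist.
- **Finger opening:** it did not match the stated sizes, reading 17 mm on the 12 mm tap bar and 7.5 mm on the 10 mm handle. Both grips held.
- **Other things on the counter:** the jar and tape roll looked untouched in the last pictures. I did not re-measure the other five after the moves, but the arm did not come near them and the wrist force showed no knocks.

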